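# Swap three craft tools into their own foam pockets

### The job

The stapler, the paint jar and the purple peg each lie on top of a foam tile that is cut for one of the others. Change them round so that each sits fully down, flat and upright, in the pocket cut to its own shape, parking a thing on the empty card disc (or other bare table) on the way. Leave all three released and at rest.

Things in the scene. Friction and masses are not known exactly. Their poses are not given: they have to be found in the camera images.
- stapler_center (a point): small stapler, dark, 114 x 32 x 37 mm high, 0.14 kg, standing on its base; its arm does not move. Origin: its centre, half-way up (18.5 mm above its underside); x along its length, y across, z up. The base is 32 mm wide and 7 mm high; the arm above it, from 22 to 37 mm up, is 20 mm wide and as long as the base: grip across the arm at mid-length. At the start it lies flat over the round pocket.
- paint_jar_center (a point): white round paint jar with a ribbed lid (fixed on), 46 mm in diameter and 46 mm high, 0.08 kg, upright. Origin: its centre, 23 mm above its underside; z up. Grip across the diameter. At the start it stands over the small narrow pocket.
- peg_center (a point): small purple channel-shaped peg, 15 mm wide (x), 72 mm long (y), 12 mm high (z up), 0.015 kg, lying flat. Origin: its centre, 6 mm above its underside. Grip across its 15 mm width at mid-length. At the start it lies across the large rectangular pocket like a bridge.
- stapler_foam: fixed foam tile, 140 x 80 x 20 mm, blue-grey top, with one pocket 6 mm deep whose floor is light grey (14 mm above the tile's underside): a rectangle 124 mm (along x) by 42 mm (along y), for the stapler, either end first. Origin: centre of the tile's underside, on the table, directly under the pocket's centre; x along the tile's 140 mm side, y along its 80 mm side, z up.
- jar_foam: fixed foam tile, 140 x 80 x 20 mm, blue-grey top, with one pocket 6 mm deep whose floor is light grey (14 mm above the tile's underside): a round hole 56 mm in diameter, for the paint jar. Origin: centre of the tile's underside, on the table, directly under the pocket's centre; x along the tile's 140 mm side, y along its 80 mm side, z up.
- peg_foam: fixed foam tile, 140 x 80 x 20 mm, blue-grey top, with one pocket 6 mm deep whose floor is light grey (14 mm above the tile's underside): a narrow slot 82 mm (along x) by 25 mm (along y), for the purple peg, its 72 mm length along the tile's x, either end first. Origin: centre of the tile's underside, on the table, directly under the pocket's centre; x along the tile's 140 mm side, y along its 80 mm side, z up.
- card_disc: fixed, empty round disc of brown card, about 142 mm in diameter, 5 to 7 mm thick, lying on the table, free for parking. Origin: centre of its underside; z up.
There are look-alikes about, which are no part of the job. Leave any white look-alike of the part that bears stapler_center alone.

How it is judged (in metres and radians):
At the end, for the whole second after the job is handed in: Stapler, paint jar and peg each lie in the pocket of their own tile: centre within 10 mm of the pocket's centre seen from above, down on the pocket's floor (within 2.5 mm), upright or flat within 0.08 rad, stapler and peg along the pocket within 0.17 rad, slower than 0.02 m/s (horizontal distance between stapler_center and stapler_foam below 0.01 m and z of stapler_center in the frame of stapler_foam below 0.035 m and angle between each of stapler_center, paint_jar_center, peg_center's own z axis and vertical below 0.08 rad and linear speed of each of stapler, paint_jar, peg below 0.02 m/s and angle between the x axis of stapler_center and the x axis of stapler_foam, either way round below 0.17 rad and horizontal distance between paint_jar_center and jar_foam below 0.01 m and z of paint_jar_center in the frame of jar_foam below 0.0395 m and horizontal distance between peg_center and peg_foam below 0.01 m and z of peg_center in the frame of peg_foam below 0.0225 m and angle between the y axis of peg_center and the x axis of peg_foam, either way round below 0.17 rad); the robot touches nothing.
It also fails if it takes over 109 s, if anything falls off the work surface, if the arm or the gripper's body presses on something with over 40 N, if the wrist force passes 120 N, or if a joint passes its speed limit or range.

### The arm

A 7-joint arm with a two-finger parallel gripper is mounted at the origin on the work surface; the furniture and walls round the work are solid. World frame = base frame: x ahead of the robot, y to its left, z up, the work surface at z = 0. Lengths are in mm, angles in rad, forces in N, time in s.
With the tool pointing down it reaches from about 350 to 900 mm from the base axis. Payload 8.1 kg.
Tool frame: the origin (TCP) lies on the centre line of the jaws, within the pads' length; the fingertips stand arm.finger_overhang ahead of it and the grasp point (between the pads) lies 8 mm behind it (arm.finger_overhang is the distance from the TCP to the fingertips, in mm); x points along the fingers, y is the direction in which the jaws open and shut, and the axes are right-handed (so a half turn about x gives the same grasp; the last joint's range is limited). The gripper opens to 85 mm and grips with 20 to 120 N. Pads are 22 mm wide; open, the fingers measure 114 mm over their backs; the gripper's body (76 mm by 85 mm) begins 54 mm behind the grasp point. The pads swing forward as they close: fully open they stand 13 mm farther back than shut.
Start: joints at [-1.312, 0.434, 0.025, 1.573, -0.012, 1.134, -0.075], TCP at [221.251, 584.541, 242.323] pointing down, gripper open.
Joint ranges: [-2.62, 2.62], [-0.44, 2.09], [-1.27, 1.32], [0.08, 2.57], [-1.32, 4.46], [0.12, 2], [-2.74, 2.74]. Speed limits (rad/s): [2.22, 2.22, 3.01, 3.01, 3.14, 3.14, 3.14].

### API

Orientations are given as a rotation vector (axis times angle).
In Python, from station import status, read_camera, camera_model, ticket, arm gives the robot as it stands. The module is installed in compiled form; this text tells all that it offers.
- The arm moves only by the tool play_rows, never from a script. Its argument "motion" is one flat list of numbers, 6 for each row, row after row: the shift along the tool's x, y, z in cm, then the turn, a rotation vector about the tool's x, y, z in rad. In form: [tx, ty, tz, rx, ry, rz, tx, ty, tz, rx, ry, rz, ...]. A call has 1 to 12 rows; each row shifts and turns the commanded pose from where the row before left it, along the tool's axes as they then stand; what a row does not reach is not made up. A row lasts 1/8 s, in which the tool goes at most 62.5 mm and 10.7 degrees, less where a joint would pass 70% of its speed; a pose out of reach is approached as far as the arm can. A call with a gripper value outside its range is refused whole. "gripper" is the finger opening in cm, from 0 to 8.54, set as the call begins (left out, the last holds). The fingers move at their own pace and stop on an object; "grip_force" is the grip in N (left out, the last holds). Time passes only in rows, so rows that do not move let the fingers close. It gives the time, the measured TCP pose, the force and the opening at its end, in the units of the state.
- status.sense(): the state, without advancing time (a new reading comes with each control period).
- read_camera(name): name is "scene" or "top" or "wrist"; returns the picture (384x512x3 uint8, blue, green, red); there is no depth.
- camera_model(name): a dict with "fovy" (degrees; the focal length in pixels is half the picture's height over the tangent of half this angle, whatever the lens; pixels are square), "cx", "cy" (the principal point, pixels), "extrinsics" (4x4, takes a point from camera to world coordinates). Camera axes: x right, y down, z forward; pixel columns grow to the right and rows downward; lengths in mm; the calibration is good to about 2 mm. A picture is of the moment at which its call begins: read the wrist's pose just before it. camera_model takes no time and is no camera call; for the wrist camera it gives the pose at the moment of the call.
- ticket.close_job(): hands the job in, once; it reports no verdict.
The state is a dict: "clock": time; "joints": joint angles; "dq": joint speeds; "tau": joint torques, N m; "tool_pos": TCP position; "ee_rot": TCP orientation; "ft_force": force on the tool from outside, world axes, zero at the start; "wrist_torque": the same for the moment, N m; "gripper_width": opening from 0.0 (shut) to 1.0 (fully open).
Only numpy, scipy, OpenCV 4.12 (cv2) and the standard library are available. Lean on these libraries where they do the work, as an engineer would, in place of code of your own. Each camera call takes 0.05 s, during which the arm holds its last target.

## Working session

There is one attempt and no reset: what is moved stays moved. The work goes in short steps, Python scripts to look and compute and a tool call to move; the robot and the scene stay as the last step left them, time stands still between calls to the robot, and variables do not carry over. Pictures are saved under pics/ and viewed, and the job is handed in when it is done.

Besides the shell and the picture viewer there is one more tool, called as a command line: name --argument value ..., lists and objects as JSON in quotes. play_rows: Moves the arm, as the interface text tells. Its arguments: {"type":"object","properties":{"motion":{"type":"array"},"gripper":{"type":"number"},"grip_force":{"type":"number"}},"required":["motion"]}

```bash
mkdir -p pics; ls; python3 - <<'E'
from station import status, read_camera, camera_model, ticket, arm
import cv2
print(status.sense()); print(arm, [ (a,getattr(arm,a)) for a in dir(arm) if not a.startswith('_')])
for n in ("scene","top","wrist"):
    m=camera_model(n); print(n,m)
    cv2.imwrite(f"pics/{n}0.png",read_camera(n))
E
```

```text
pics
{'clock': 0.0, 'joints': array([-1.31159406,  0.435232  ,  0.02496817,  1.57412268, -0.01160209,
        1.13403448, -0.07513474]), 'dq': array([ 0.00086332, -0.00033883, -0.00078296, -0.00071292, -0.00117413,
       -0.00100111,  0.00124534]), 'tau': array([ 7.09188189e-04, -6.70476437e+01,  1.02575429e+00, -3.16220784e+01,
        1.57089473e-02,  1.20142149e-02,  6.70570466e-05]), 'tool_pos': array([221.09336468, 584.03660411, 241.51042536]), 'ee_rot': array([ 0.28266637,  1.5522334 , -0.28526101]), 'ft_force': array([ 0.3497196 , -0.45253347,  0.08349986]), 'wrist_torque': array([-0.03851976,  0.00258136, -0.05303369]), 'gripper_width': 0.9988470524183046}
<Robot object at 0x7f1c1c5ffa10> [('MotionError', <class 'station.MotionError'>), ('finger_overhang', 11.0)]
scene {'fovy': 51.60664743487494, 'cx': 260.3279572722943, 'cy': 192.7793780992006, 'extrinsics': array([[ 8.06629326e-01, -4.36123471e-01,  3.98930381e-01,
         1.53663215e+02],
       [-5.90836619e-01, -6.13420849e-01,  5.24048616e-01,
        -4.37608291e+02],
       [ 1.61623119e-02, -6.58415659e-01, -7
[... 307 characters left out ...]
2],
       [-9.99959479e-01,  8.84957870e-03,  1.65095224e-03,
        -1.93759218e+01],
       [-2.54160671e-03, -1.01598017e-01, -9.94822287e-01,
         1.07655121e+03],
       [ 0.00000000e+00,  0.00000000e+00,  0.00000000e+00,
         1.00000000e+00]])}
wrist {'fovy': 65.60795765652205, 'cx': 259.4848367401778, 'cy': 190.4128998671649, 'extrinsics': array([[ 3.54437429e-01,  8.94532945e-01,  2.72369087e-01,
         1.51049633e+02],
       [ 9.35077486e-01, -3.38428858e-01, -1.05337566e-01,
         6.12032717e+02],
       [-2.05036411e-03,  2.92021777e-01, -9.56409472e-01,
         3.73862949e+02],
       [ 0.00000000e+00,  0.00000000e+00,  0.00000000e+00,
         1.00000000e+00]])}
```

View pics/top0.png

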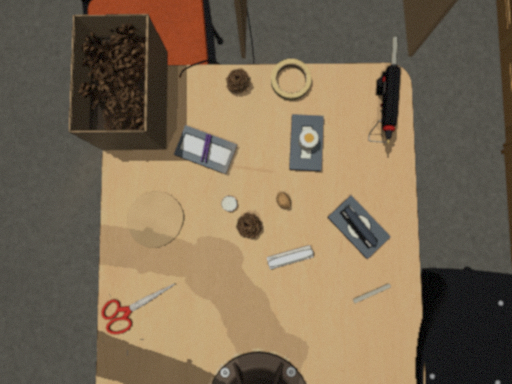

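View pics/scene0.png

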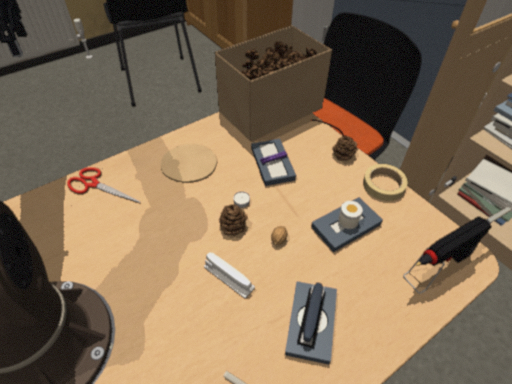

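View pics/wrist0.png

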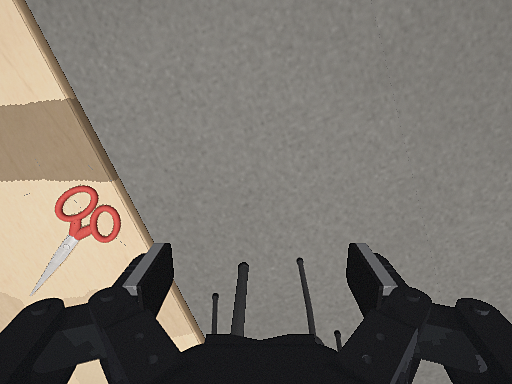

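The top view shows the peg on the stapler tile at (207,150), the jar on the slot tile at (307,143) and the stapler on the round-pocket tile at (357,226). The card disc is at (156,220) and the white look-alike stapler at (290,257). Next I'll measure from the top view.

```bash
cat > h.py <<'E'
import numpy as np, cv2
from station import status, read_camera, camera_model
def ray(m,uv,z):
    f=192/np.tan(np.radians(m['fovy'])/2); E=m['extrinsics']
    uv=np.atleast_2d(np.asarray(uv,float))
    d=np.c_[(uv[:,0]-m['cx'])/f,(uv[:,1]-m['cy'])/f,np.ones(len(uv))]@E[:3,:3].T
    o=E[:3,3]; return (o+d*((z-o[2])/d[:,2])[:,None])[:,:2]
def rect(m,cnt,z):
    p=ray(m,cnt.reshape(-1,2),z).astype(np.float32)
    c,s,a=cv2.minAreaRect(p)
    if s[0]<s[1]: s=s[::-1]; a+=90
    return np.round(c,1),np.round(s,1),round((a+90)%180-90,1)
def big(mask,minA=50):
    cs,_=cv2.findContours(mask.astype(np.uint8),cv2.RETR_EXTERNAL,cv2.CHAIN_APPROX_NONE)
    return [c for c in cs if cv2.contourArea(c)>minA]
def wr(): 
    m=camera_model("wrist"); s=status.sense(); return m,read_camera("wrist"),s
E
python3 - <<'E'
from h import *
im=cv2.imread('pics/top0.png'); m=camera_model('top')
hsv=cv2.cvtColor(im,cv2.COLOR_BGR2HSV)
for p in [(180,150),(300,125),(340,205),(207,150),(192,146),(309,138),(357,226),(345,218)]: print(p,im[p[1],p[0]],hsv[p[1],p[0]])
tile=(hsv[...,0]>95)&(hsv[...,0]<125)&(hsv[...,1]>40)&(hsv[...,2]>50)
tile[:100]=0;tile[290:]=0
for c in big(tile,300): print('tile',rect(m,cv2.convexHull(c),20), cv2.boundingRect(c))
v=cv2.resize(im[90:310,90:430],None,fx=2.3,fy=2.3,interpolation=cv2.INTER_CUBIC); cv2.imwrite('pics/topz.png',v)
E
```

```text
(180, 150) [56 55 50] [95 27 56]
(300, 125) [101  98  92] [100  23 101]
(340, 205) [87 94 98] [19 29 98]
(207, 150) [100  56  77] [134 112 100]
(192, 146) [198 201 198] [ 60   4 201]
(309, 138) [ 67 148 188] [ 20 164 188]
(357, 226) [60 55 53] [111  30  60]
(345, 218) [39 39 42] [ 0 18 42]
```

View pics/topz.png

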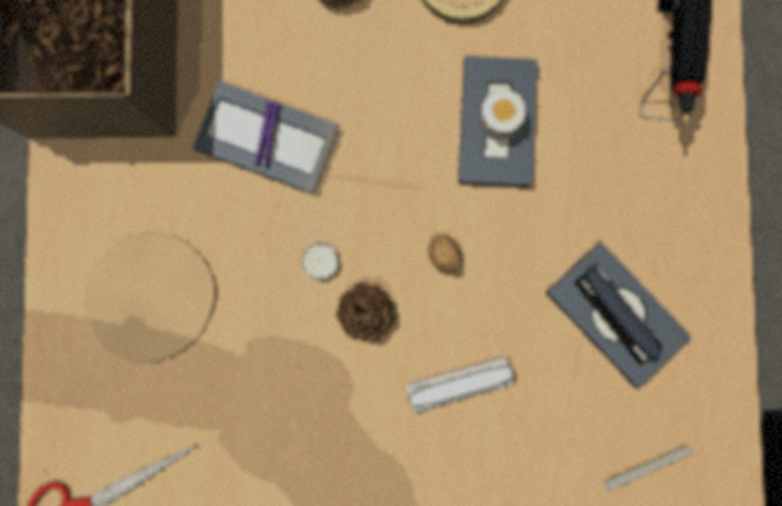

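```bash
python3 - <<'E'
from h import *
im=cv2.imread('pics/top0.png'); m=camera_model('top')
hsv=cv2.cvtColor(im,cv2.COLOR_BGR2HSV).astype(int)
lowb=(im[...,2].astype(int)-im[...,0]<18)
for n,(x0,y0,x1,y1) in dict(stap=(171,122,242,178),peg=(284,108,330,178),jar=(322,190,395,262)).items():
    k=np.zeros(lowb.shape,np.uint8); k[y0:y1,x0:x1]=lowb[y0:y1,x0:x1]
    if n=='stap':
        k=cv2.morphologyEx(k,cv2.MORPH_OPEN,np.ones((5,5)))
    k=cv2.morphologyEx(k,cv2.MORPH_OPEN,np.ones((3,3)))
    c=max(big(k),key=cv2.contourArea); print(n,rect(m,cv2.convexHull(c),20),cv2.boundingRect(c))
# pockets: bright
s=(hsv[...,2]>150)&(hsv[...,1]<35)
for c in big(s,15): print('bright',rect(m,c,14),cv2.boundingRect(c))
print('disc',ray(m,[(155,219)],5),'jar',ray(m,[(309,138)],46),'box corner',ray(m,[(168,145)],0), 'pine',ray(m,[(250,225)],10))
p=(hsv[...,0]>120)&(hsv[...,0]<150)&(hsv[...,1]>60); p[:120]=0;p[180:]=0
for c in big(p,15): print('peg',rect(m,c,32),cv2.boundingRect(c))
E
```

```text
stap (array([618.2, 128.2]), array([139.5,  80. ]), 69.4) (175, 127, 60, 45)
peg (array([ 633.1, -126.1]), array([140. ,  78.9]), -3.5) (290, 115, 33, 56)
jar (array([ 421.4, -250.8]), array([139.1,  79.2]), 42.4) (329, 197, 60, 61)
bright (array([77.2, 79.3]), array([18.5, 16.8]), -0.0) (221, 368, 8, 9)
bright (array([254.4, 261.6]), array([105.1,  11.7]), -60.8) (130, 287, 40, 23)
bright (array([348.9, -81. ]), array([111.4,  28.4]), -75.0) (267, 246, 46, 23)
bright (array([ 408.5, -234.3]), array([33.1,  8.9]), 37.5) (348, 226, 10, 12)
bright (array([ 435.1, -268.9]), array([34.7,  9.8]), 37.3) (360, 216, 10, 12)
bright (array([481.4,  68.3]), array([33.6, 33.4]), 44.8) (222, 197, 15, 14)
bright (array([ 605.8, -124.3]), array([22.6, 17.9]), 89.0) (301, 150, 10, 8)
bright (array([606.1,  94.1]), array([50.1, 41.4]), 69.6) (210, 144, 21, 21)
bright (array([631.2, 158.7]), array([56.8, 40.8]), 68.8) (184, 134, 21, 22)
bright (array([ 649.4, -132.7]), array([49., 43.]), -1.0) (300, 127, 18, 20)
disc [[444.83940068 254.1081875 ]] jar [[ 637.92593157 -130.39919552]] box corner [[633.88059111 225.36026109]] pine [[427.6447158   16.48832799]]
peg (array([619.5, 124. ]), array([67.1, 14.1]), -11.4) (201, 134, 11, 28)
```

```bash
cat >> h.py <<'E'
from scipy.spatial.transform import Rotation as Ro
def state(pr=True):
    s=status.sense(); R=Ro.from_rotvec(s['ee_rot'])
    y=R.as_matrix()[:,1]; yaw=np.degrees(np.arctan2(y[1],y[0]))
    if pr: print('t',round(s['clock'],2),'tcp',np.round(s['tool_pos'],1),'jawyaw',round(yaw,1),'tilt',np.round(np.degrees(np.arccos(-R.as_matrix()[2,0])),2),'F',np.round(s['ft_force'],1),'w',round(s['gripper_width']*85.4,1),'q7',round(s['joints'][6],2))
    return s,R,yaw
def tgt_R(yaw):
    y=np.array([np.cos(np.radians(yaw)),np.sin(np.radians(yaw)),0]);x=np.array([0,0,-1.]);return Ro.from_matrix(np.c_[x,y,np.cross(x,y)])
def plan(pos,yaw=None):
    """total shift in tool frame (cm) and rotvec; turn about tool x first"""
    s,R,y0=state()
    if yaw is None: yaw=y0
    yaw=y0+((yaw-y0+90)%180-90)
    T=tgt_R(yaw); dr=(R.inv()*T).as_rotvec()
    d=np.asarray(pos)-s['tool_pos']
    print('dworld',np.round(d,1),'shift in present frame cm',np.round(R.inv().apply(d)/10,3),'turn',np.round(dr,4),'n>=',np.linalg.norm(d)/62.5,np.degrees(np.linalg.norm(dr))/10.7,'yaw->',round(yaw,1))
    print('shift in turned frame cm',np.round(T.inv().apply(d)/10,3))
E
python3 - <<'E'
from h import *
s,R,y=state(); m=camera_model('wrist'); print('cam in tool',R.inv().apply(m['extrinsics'][:3,3]-s['tool_pos']), 'axes',np.round(R.inv().as_matrix()@m['extrinsics'][:3,:3],3))
E
python3 -c "
from h import *
plan([638,-130,240],-3.5+90)"
```

```text
t 0.15 tcp [221.2 584.2 241.7] jawyaw 69.3 tilt 0.07 F [-0.7 -0.2 -0.9] w 85.5 q7 -0.08
cam in tool [-132.26501988    1.12223941  -75.40913131] axes [[ 0.001 -0.292  0.956]
 [ 1.    -0.    -0.001]
 [ 0.     0.956  0.292]]
t 0.15 tcp [221.2 584.2 241.7] jawyaw 69.3 tilt 0.07 F [-0.7 -0.2 -0.9] w 85.5 q7 -0.08
dworld [ 416.8 -714.2   -1.7] shift in present frame cm [  0.243 -52.033  64.269] turn [-0.3008 -0.      0.0012] n>= 13.230818534218427 1.6107292368524684 yaw-> 86.5
shift in turned frame cm [  0.172 -68.739  45.967]
```

play_rows --motion '[0, -1.5, 1.9, 0, 0, 0, 0, -3, 3.7, 0, 0, 0, 0, -3.8, 4.7, 0, 0, 0, 0, -3.8, 4.7, 0, 0, 0, 0, -3.8, 4.7, 0, 0, 0, 0, -3.8, 4.7, 0, 0, 0, 0, -3.8, 4.7, 0, 0, 0, 0, -3.8, 4.7, 0, 0, 0, 0, -3.8, 4.7, 0, 0, 0, 0, -3.8, 4.7, 0, 0, 0, 0, -3.8, 4.7, 0, 0, 0, 0, -3.8, 4.7, 0, 0, 0]' --gripper 8.54

```text
clock: 1.65
tool_pos: [563.4, -0.8, 242.3]
ee_rot: [0.284, 1.552, -0.283]
ft_force: [0.9, 1.5, -0.2]
gripper_width: 1.001
```

```bash
python3 -c "
from h import *
plan([638,-130,180],-3.5+90)"
```

```text
t 1.65 tcp [563.4  -0.8 242.3] jawyaw 69.3 tilt 0.02 F [ 0.9  1.5 -0.2] w 85.5 q7 1.24
dworld [  74.6 -129.2  -62.3] shift in present frame cm [ 6.227 -9.451 11.547] turn [-3.004e-01  1.000e-04 -3.000e-04] n>= 2.586999319777212 1.6085258768978836 yaw-> 86.5
shift in turned frame cm [  6.23  -12.443   8.234]
```

play_rows --motion '[1, -3, 3.5, 0, 0, 0, 2, -3.5, 4, 0, 0, 0, 2, -2.95, 4.05, 0, 0, 0, 1.2, 0, 0, -0.15, 0, 0, 0, 0, 0, -0.15, 0, 0, 0, 0, 0, 0, 0, 0, 0, 0, 0, 0, 0, 0]'

```text
clock: 2.52
tool_pos: [637.3, -128.4, 180.4]
ee_rot: [0.051, 1.57, -0.051]
ft_force: [-0.1, -0.3, -0.1]
gripper_width: 1.002
```

```bash
python3 -c "
from h import *
s,R,y=state(); m,im,s=wr(); cv2.imwrite('pics/w1.png',im)
for p in [(637.9,-130.4,66),(633,-126,20)]:
    E=m['extrinsics'];q=E[:3,:3].T@(np.array(p)-E[:3,3]); f=192/np.tan(np.radians(m['fovy'])/2);print(q[0]/q[2]*f+m['cx'],q[1]/q[2]*f+m['cy'])
"
```

```text
t 2.52 tcp [ 637.3 -128.4  180.4] jawyaw 86.3 tilt 0.01 F [-0.1 -0.3 -0.1] w 85.6 q7 1.76
255.79057971113903 190.9744294512985
260.3553605144054 172.67749493661603
```

View pics/w1.png

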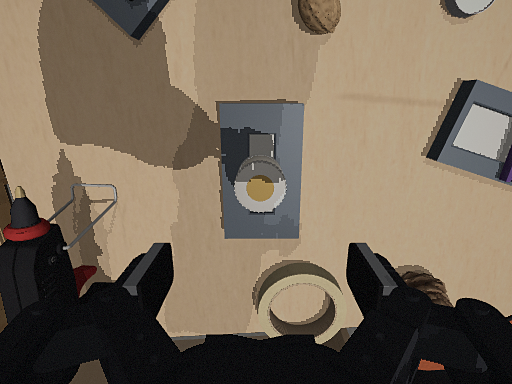

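```bash
cat >> h.py <<'E'
def wmodel_img(name=None):
    m=camera_model("wrist"); im=read_camera("wrist")
    if name: cv2.imwrite('pics/'+name+'.png',im)
    return m,im,cv2.cvtColor(im,cv2.COLOR_BGR2HSV).astype(int)
E
python3 - <<'E'
from h import *
im=cv2.imread('pics/w1.png'); m=camera_model('wrist'); hsv=cv2.cvtColor(im,cv2.COLOR_BGR2HSV).astype(int)
for p in [(261,186),(245,195),(261,205),(255,165),(261,145),(235,220),(230,140),(200,220),(180,120)]: print(p,im[p[1],p[0]],hsv[p[1],p[0]])
roi=np.zeros(im.shape[:2],bool); roi[95:243,205:310]=1
y=roi&(hsv[...,0]>10)&(hsv[...,0]<30)&(hsv[...,1]>110); y[:,:235]=0;y[:,290:]=0;y[:160]=0;y[215:]=0
for c in big(y,100): c2,r=cv2.minEnclosingCircle(c); print('label',c2,r,ray(m,c2,66))
t=roi&(im[...,2].astype(int)-im[...,0]<5)
c=max(big(t),key=cv2.contourArea); print('tile',rect(m,cv2.convexHull(c),20),cv2.boundingRect(c))
E
```

```text
(261, 186) [ 81 135 163] [ 20 128 163]
(245, 195) [162 166 170] [ 15  12 170]
(261, 205) [165 171 174] [ 20  13 174]
(255, 165) [ 97 100 103] [ 15  15 103]
(261, 145) [88 90 94] [10 16 94]
(235, 220) [93 86 82] [109  30  93]
(230, 140) [47 43 40] [107  38  47]
(200, 220) [118 144 166] [ 16  74 166]
(180, 120) [ 78  99 116] [ 17  84 116]
label (259.76165771484375, 187.3852996826172) 13.494186401367188 [[ 634.96772027 -126.70506956]]
tile (array([ 635.6, -125.2]), array([139.9,  79.9]), -3.6) (219, 103, 85, 136)
```

play_rows --motion '[2, 0.13, -0.24, 0, 0, 0, 3.5, 0, 0, 0, 0, 0, 3.5, 0, 0, 0, 0, 0, 2.5, 0, 0, 0, 0, 0, 1.5, 0, 0, 0, 0, 0, 1.0, 0, 0, 0, 0, 0, 0, 0, 0, 0, 0, 0]'

```text
clock: 3.45
tool_pos: [635.0, -126.9, 40.2]
ee_rot: [0.049, 1.57, -0.049]
ft_force: [0.7, -0.6, 0.2]
gripper_width: 0.998
```

play_rows --motion '[0, 0, 0, 0, 0, 0, 0, 0, 0, 0, 0, 0, 0, 0, 0, 0, 0, 0, 0, 0, 0, 0, 0, 0, 0, 0, 0, 0, 0, 0, 0, 0, 0, 0, 0, 0]' --gripper 3 --grip_force 30

```text
clock: 4.2
tool_pos: [635.5, -127.1, 41.3]
ee_rot: [0.049, 1.569, -0.049]
ft_force: [-2.0, 0.1, 6.0]
gripper_width: 0.521
```

```bash
python3 -c "
from h import *
state(); wmodel_img('w2')"
```

```text
t 4.2 tcp [ 635.5 -127.1   41.3] jawyaw 86.5 tilt 0.08 F [-2.   0.1  6. ] w 44.5 q7 1.8
```

View pics/w2.png

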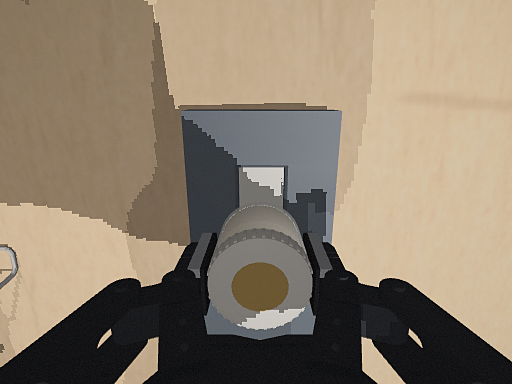

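play_rows --motion '[-1.5, 0, 0, 0, 0, 0, -3, 0, 0, 0, 0, 0, -3, 1.7, -1, 0, 0, 0, 0, 3.2, -1.8, 0, 0, 0, 0, 4.7, -2.7, 0, 0, 0, 0, 5, -2.9, 0, 0, 0, 0, 5, -2.9, 0, 0, 0, 0, 5, -2.9, 0, 0, 0, 0, 5, -2.9, 0, 0, 0, 0, 4, -2.3, 0, 0, 0, 0, 3.3, -1.9, 0, 0, 0, 0, 0, 0, 0, 0, 0]'

```text
clock: 5.75
tool_pos: [443.7, 258.0, 116.1]
ee_rot: [0.046, 1.57, -0.043]
ft_force: [0.3, -1.3, -1.1]
gripper_width: 0.519
```

```bash
python3 -c "
from h import *
plan([445,254,28.5]); wmodel_img('w3')"
```

```text
t 5.75 tcp [443.7 258.  116.1] jawyaw 86.8 tilt 0.11 F [ 0.3 -1.3 -1.1] w 44.3 q7 1.01
dworld [  1.3  -4.  -87.6] shift in present frame cm [ 8.76  -0.407  0.154] turn [ 0.     -0.     -0.0019] n>= 1.4033182220229705 0.010250962578168973 yaw-> 86.8
shift in turned frame cm [ 8.761 -0.39   0.154]
```

View pics/w3.png

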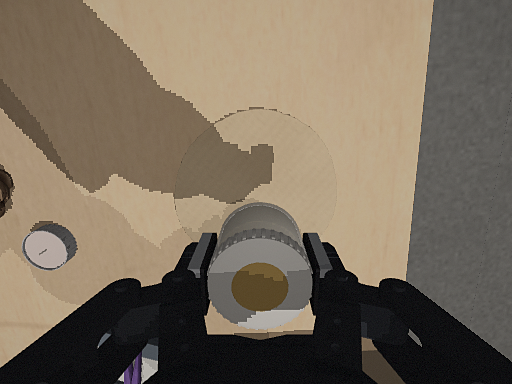

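play_rows --motion '[2, -0.2, 0.1, 0, 0, 0, 3, -0.2, 0, 0, 0, 0, 2, 0, 0, 0, 0, 0, 1, 0, 0, 0, 0, 0, 0.4, 0, 0, 0, 0, 0, 0.3, 0, 0, 0, 0, 0, 0, 0, 0, 0, 0, 0, 0, 0, 0, 0, 0, 0]'

```text
clock: 6.8
tool_pos: [446.2, 250.6, 28.7]
ee_rot: [0.049, 1.57, -0.048]
ft_force: [0.6, 0.2, -1.3]
gripper_width: 0.519
```

play_rows --motion '[0.1, 0, 0, 0, 0, 0, 0.1, 0, 0, 0, 0, 0, 0, 0, 0, 0, 0, 0]'

```text
clock: 7.18
tool_pos: [446.0, 250.5, 26.5]
ee_rot: [0.049, 1.57, -0.048]
ft_force: [-0.8, -0.0, 4.8]
gripper_width: 0.519
```

Contact. Release and go up.

play_rows --motion '[0, 0, 0, 0, 0, 0, 0, 0, 0, 0, 0, 0, 0, 0, 0, 0, 0, 0, 0, 0, 0, 0, 0, 0, 0, 0, 0, 0, 0, 0, -1, 0, 0, 0, 0, 0, -3, 0, 0, 0, 0, 0, -4, 0, 0, 0, 0, 0, -4, 0, 0, 0, 0, 0, -4, 0, 0, 0, 0, 0]' --gripper 8.5

```text
clock: 8.43
tool_pos: [445.8, 250.3, 188.4]
ee_rot: [0.049, 1.57, -0.048]
ft_force: [-0.0, 0.3, 0.5]
gripper_width: 0.995
```

```bash
python3 -c "
from h import *
plan([619,124,180],-11.4+90)
cv2.imwrite('pics/t1.png',read_camera('top'))"
```

```text
t 8.43 tcp [445.8 250.3 188.4] jawyaw 86.4 tilt 0.04 F [-0.   0.3  0.5] w 85.0 q7 0.99
dworld [ 173.2 -126.3   -8.4] shift in present frame cm [  0.842 -11.529  18.069] turn [ 0.1369  0.0004 -0.0005] n>= 3.4319539171061475 0.7332073157882083 yaw-> 78.6
shift in turned frame cm [ 0.839 -8.954 19.473]
```

View pics/t1.png

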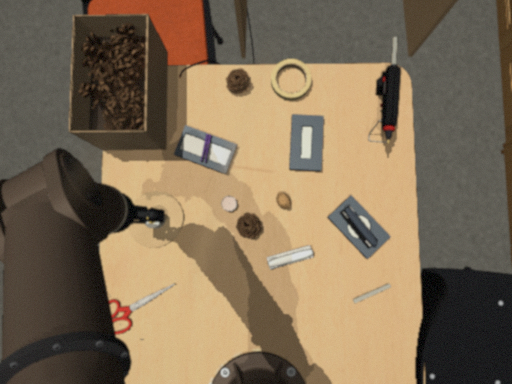

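The jar now stands on the disc with its pocket clear, and the arm passes only over open table. On to the peg.

play_rows --motion '[0.2, -1.5, 2.4, 0, 0, 0, 0.2, -2.8, 4.3, 0, 0, 0, 0.2, -3, 4.8, 0, 0, 0, 0.2, -2.6, 4.1, 0.07, 0, 0, 0, -1.6, 2.5, 0.067, 0, 0, 0, 0, 0, 0, 0, 0, 0, 0, 0, 0, 0, 0]'

```text
clock: 9.35
tool_pos: [617.5, 123.6, 178.4]
ee_rot: [0.156, 1.566, -0.155]
ft_force: [-0.9, 0.6, 0.4]
gripper_width: 1.0
```

```bash
python3 - <<'E'
from h import *
state(); m,im,hsv=wmodel_img('w4')
p=(hsv[...,0]>120)&(hsv[...,0]<150)&(hsv[...,1]>60)
for c in big(p,80): print('peg',rect(m,c,32),cv2.boundingRect(c))
t=(im[...,2].astype(int)-im[...,0]<5); t[:60]=0;t[300:]=0
t=cv2.morphologyEx(t.astype(np.uint8),cv2.MORPH_OPEN,np.ones((3,3)))
for c in big(t,2000): print('tile',rect(m,cv2.convexHull(c),20),cv2.boundingRect(c))
E
```

```text
t 9.35 tcp [617.5 123.6 178.4] jawyaw 78.7 tilt 0.05 F [-0.9  0.6  0.4] w 85.4 q7 1.26
peg (array([619.5, 126.1]), array([72.3, 13. ]), -10.9) (255, 145, 14, 73)
tile (array([765.4, 228.9]), array([118.8,  57.5]), 37.3) (346, 243, 83, 57)
tile (array([713.8, -28.3]), array([118.8,  57.5]), -59.9) (91, 243, 83, 57)
tile (array([ 634.8, -118.7]), array([142.1,  93.6]), -3.6) (0, 167, 98, 131)
tile (array([620. , 129.1]), array([140.2,  83.9]), 68.7) (192, 126, 149, 100)
```

View pics/w4.png

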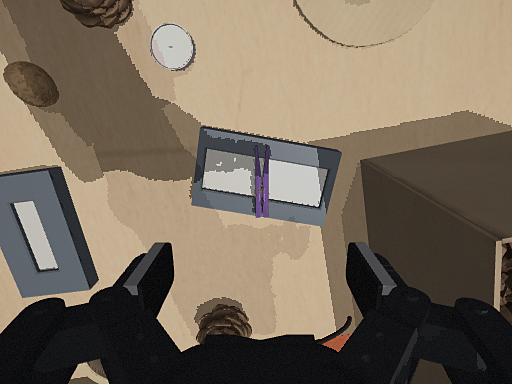

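play_rows --motion '[0, 0.28, 0.15, -0.007, 0, 0, 2, 0, 0, 0, 0, 0, 3.5, 0, 0, 0, 0, 0, 3.5, 0, 0, 0, 0, 0, 2.5, 0, 0, 0, 0, 0, 1.5, 0, 0, 0, 0, 0, 0.6, 0, 0, 0, 0, 0, 0, 0, 0, 0, 0, 0, 0, 0, 0, 0, 0, 0]' --gripper 5 --grip_force 20

```text
clock: 10.52
tool_pos: [620.9, 125.4, 43.3]
ee_rot: [0.151, 1.564, -0.15]
ft_force: [0.1, 0.0, -0.0]
gripper_width: 0.581
```

```bash
python3 - <<'E'
from h import *
state(); m,im,hsv=wmodel_img('w5')
E
```

```text
t 10.53 tcp [620.9 125.4  43.3] jawyaw 79.0 tilt 0.09 F [ 0.1  0.  -0. ] w 49.7 q7 1.31
```

View pics/w5.png

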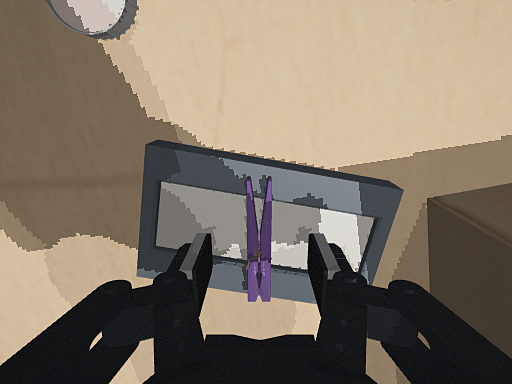

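play_rows --motion '[0.3, 0, -0.1, 0, 0, 0, 0.3, 0, 0, 0, 0, 0, 0, 0, 0, 0, 0, 0]'

```text
clock: 10.95
tool_pos: [619.0, 125.4, 36.0]
ee_rot: [0.151, 1.566, -0.151]
ft_force: [0.5, 0.3, 0.4]
gripper_width: 0.59
```

play_rows --motion '[0, 0, 0, 0, 0, 0, 0, 0, 0, 0, 0, 0, 0, 0, 0, 0, 0, 0, 0, 0, 0, 0, 0, 0, 0, 0, 0, 0, 0, 0, 0, 0, 0, 0, 0, 0]' --gripper 0.5

```text
clock: 11.7
tool_pos: [619.4, 125.5, 36.4]
ee_rot: [0.151, 1.565, -0.151]
ft_force: [0.1, 0.2, 2.3]
gripper_width: 0.166
```

```bash
python3 - <<'E'
from h import *
state(); m,im,hsv=wmodel_img('w6')
E
```

```text
t 11.7 tcp [619.4 125.5  36.4] jawyaw 79.0 tilt 0.02 F [0.1 0.2 2.3] w 14.2 q7 1.31
```

View pics/w6.png

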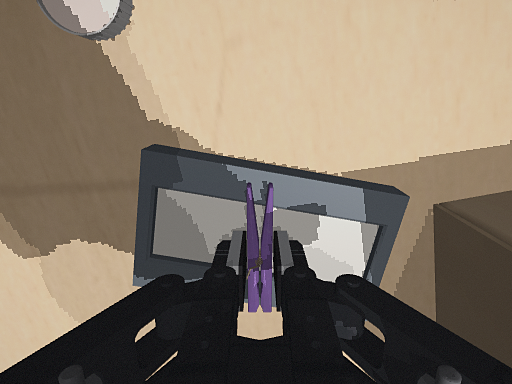

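play_rows --motion '[-1.5, 0, 0, 0, 0, 0, -2.5, 0, 0, 0, 0, 0, -2.5, -1.4, 0.4, 0, 0, 0, 0, -3, 0.8, 0, 0, 0, 0, -4, 1, 0, 0, 0, 0, -4.5, 1.1, 0, 0, 0, 0, -4.5, 1.2, 0, 0, 0, 0, -4, 1, 0, 0, 0, 0, -3, 0.8, -0.065, 0, 0, 0, 0, 0, -0.065, 0, 0, 0, 0, 0, 0, 0, 0, 0, 0, 0, 0, 0, 0]'

```text
clock: 13.25
tool_pos: [634.7, -125.3, 101.7]
ee_rot: [0.049, 1.57, -0.049]
ft_force: [0.0, -0.6, -0.2]
gripper_width: 0.167
```

```bash
python3 - <<'E'
from h import *
plan([634.3,-125.7,40],86.5); m,im,hsv=wmodel_img('w7')
for p in [(150,150),(300,280)]: pass
s=(hsv[...,2]>135)&(hsv[...,1]<35)
for c in big(s,80): print('bright',rect(m,c,14),cv2.boundingRect(c))
t=(im[...,2].astype(int)-im[...,0]<5); t[300:]=0
t=cv2.morphologyEx(t.astype(np.uint8),cv2.MORPH_OPEN,np.ones((3,3)))
for c in big(t,2000): print('tile',rect(m,cv2.convexHull(c),20),cv2.boundingRect(c))
E
```

```text
t 13.25 tcp [ 634.7 -125.3  101.7] jawyaw 86.4 tilt 0.03 F [ 0.  -0.6 -0.2] w 14.3 q7 1.79
dworld [ -0.4  -0.4 -61.7] shift in present frame cm [ 6.173 -0.043 -0.037] turn [-0.0014  0.0003 -0.0005] n>= 0.9876469260547204 0.007885525415738679 yaw-> 86.5
shift in turned frame cm [ 6.173 -0.04  -0.035]
bright (array([ 646.6, -136.8]), array([25.5,  2.4]), -4.4) (243, 200, 4, 31)
bright (array([ 652.9, -125.2]), array([44.8, 10.1]), -3.6) (253, 195, 14, 53)
bright (array([ 599.7, -123. ]), array([23.8,  8.3]), 86.4) (242, 150, 33, 12)
bright (array([613.8, -90. ]), array([42.7, 14.8]), -3.7) (293, 143, 21, 56)
tile (array([ 643.1, -124.6]), array([227.3, 155.6]), 86.4) (125, 108, 270, 192)
```

View pics/w7.png

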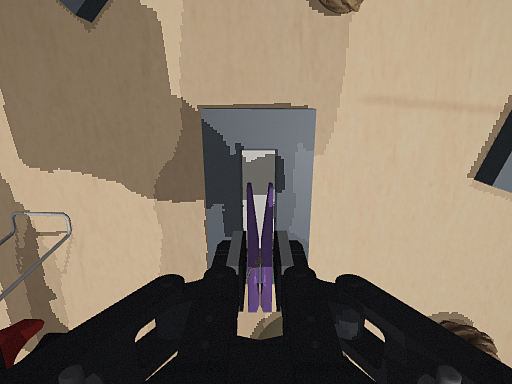

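play_rows --motion '[1.5, 0, 0, 0, 0, 0, 2.5, 0, 0, 0, 0, 0, 1.5, 0, 0, 0, 0, 0, 0.5, 0, 0, 0, 0, 0, 0, 0, 0, 0, 0, 0, 0, 0, 0, 0, 0, 0]'

```text
clock: 14.05
tool_pos: [635.1, -126.2, 42.0]
ee_rot: [0.049, 1.569, -0.049]
ft_force: [-0.5, 0.6, -0.3]
gripper_width: 0.165
```

```bash
python3 - <<'E'
from h import *
plan([634.5,-125.5,33],86.5); m,im,hsv=wmodel_img('w8')
E
```

```text
t 14.05 tcp [ 635.1 -126.2   42. ] jawyaw 86.4 tilt 0.07 F [-0.5  0.6 -0.3] w 14.1 q7 1.81
dworld [-0.6  0.7 -9. ] shift in present frame cm [ 0.903  0.066 -0.063] turn [-0.0009  0.0012  0.0001] n>= 0.14516384659121273 0.008020845697274622 yaw-> 86.5
shift in turned frame cm [ 0.903  0.066 -0.062]
```

View pics/w8.png

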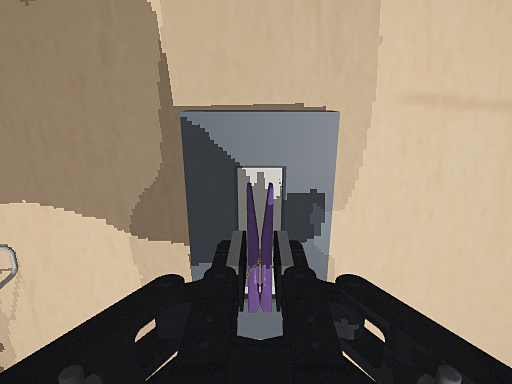

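play_rows --motion '[0.5, 0.06, -0.05, 0, 0, 0, 0.3, 0, 0, 0, 0, 0, 0.1, 0, 0, 0, 0, 0, 0.1, 0, 0, 0, 0, 0, 0, 0, 0, 0, 0, 0]'

```text
clock: 14.72
tool_pos: [634.1, -125.4, 31.5]
ee_rot: [0.049, 1.57, -0.049]
ft_force: [-1.0, -0.2, 2.5]
gripper_width: 0.165
```

play_rows --motion '[0, 0, 0, 0, 0, 0, 0, 0, 0, 0, 0, 0, 0, 0, 0, 0, 0, 0, 0, 0, 0, 0, 0, 0, -0.3, 0, 0, 0, 0, 0, -1, 0, 0, 0, 0, 0, -2.5, 0, 0, 0, 0, 0, -3.5, 0, 0, 0, 0, 0, -3.5, 0, 0, 0, 0, 0, -3.5, 0, 0, 0, 0, 0, 0, 0, 0, 0, 0, 0]' --gripper 3.5

```text
clock: 16.1
tool_pos: [636.0, -126.0, 178.3]
ee_rot: [0.048, 1.564, -0.049]
ft_force: [-0.1, -0.5, -0.2]
gripper_width: 0.407
```

```bash
python3 - <<'E'
from h import *
plan([421.4,-250.8,180],42.4+90); m,im,hsv=wmodel_img('w9')
p=(hsv[...,0]>120)&(hsv[...,0]<150)&(hsv[...,1]>60)
for z in (20,26):
  for c in big(p,80): print('peg',rect(m,c,z),cv2.boundingRect(c))
t=(im[...,2].astype(int)-im[...,0]<5); t[300:]=0;t[:,:150]=0;t[:,370:]=0
t=cv2.morphologyEx(t.astype(np.uint8),cv2.MORPH_OPEN,np.ones((3,3)))
for c in big(t,2000): print('tile',rect(m,cv2.convexHull(c),20),cv2.boundingRect(c))
E
```

```text
t 16.1 tcp [ 636.  -126.   178.3] jawyaw 86.4 tilt 0.36 F [-0.1 -0.5 -0.2] w 34.8 q7 1.77
dworld [-214.6 -124.8    1.7] shift in present frame cm [ -0.296 -13.787 -20.639] turn [-0.8021  0.0059  0.0028] n>= 3.9714765882356766 4.2952562519908755 yaw-> 132.4
shift in turned frame cm [ -0.169   5.253 -24.259]
peg (array([ 636.1, -120.9]), array([72.5,  5.2]), -3.2) (261, 140, 6, 71)
peg (array([ 635.6, -127.8]), array([72.6,  5.2]), -3.9) (254, 140, 6, 71)
peg (array([ 634.5, -120.9]), array([71. ,  5.1]), -3.2) (261, 140, 6, 71)
peg (array([ 634.1, -127.6]), array([71.1,  5.1]), -3.9) (254, 140, 6, 71)
tile (array([ 673.7, -127.3]), array([252.1, 215.6]), 86.4) (150, 104, 220, 196)
```

View pics/w9.png

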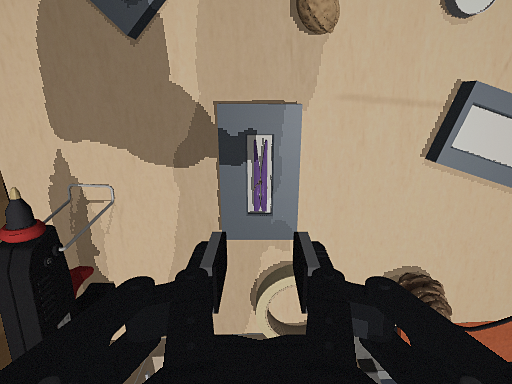

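Peg sits centred in its slot (slot cols 247–273, peg around 260). Now the stapler, turning the other way round because of joint 7's range.

play_rows --motion '[0, -2, -3, 0, 0, 0, 0, -3.3, -4.9, 0, 0, 0, 0, -3.4, -5, 0, 0, 0, 0, -3.2, -4.8, 0, 0, 0, 0, -1.9, -2.9, 0, 0, 0, 0, 0, 0, 0.18, 0, 0, 0, 0, 0, 0.18, 0, 0, 0, 0, 0, 0.18, 0, 0, 0, 0, 0, 0.18, 0, 0, 0, 0, 0, 0.18, 0, 0, 0, 0, 0, 0.18, 0, 0, 0, 0, 0, 0.18, 0, 0]'

```text
clock: 17.65
tool_pos: [419.3, -250.1, 173.7]
ee_rot: [1.028, 1.316, -1.029]
ft_force: [0.3, -0.2, -0.2]
gripper_width: 0.407
```

play_rows --motion '[0, 0, 0, 0.18, 0, 0, 0, 0, 0, 0.18, 0, 0, 0, 0, 0, 0.18, 0, 0, 0, 0, 0, 0.18, 0, 0, 0, 0, 0, 0.18, 0, 0, 0, 0, 0, 0.18, 0, 0, 0, 0, 0, 0, 0, 0, 0, 0, 0, 0, 0, 0]' --gripper 6

```text
clock: 18.65
tool_pos: [419.7, -250.2, 174.0]
ee_rot: [1.787, 0.698, -1.788]
ft_force: [0.3, 0.7, -0.2]
gripper_width: 0.704
```

```bash
python3 - <<'E'
from h import *
plan([421.4,-250.8,180],42.4-90); m,im,hsv=wmodel_img('w10')
E
```

```text
t 18.65 tcp [ 419.7 -250.2  174. ] jawyaw -47.4 tilt 0.04 F [ 0.3  0.7 -0.2] w 60.1 q7 0.03
dworld [ 1.7 -0.6  6. ] shift in present frame cm [-0.6    0.156 -0.084] turn [0.0038 0.0004 0.0006] n>= 0.10009899003665898 0.02043276746552858 yaw-> -47.6
shift in turned frame cm [-0.6    0.156 -0.085]
```

View pics/w10.png

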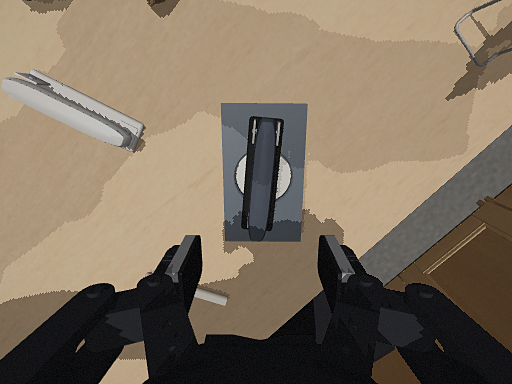

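```bash
python3 - <<'E'
from h import *
im=cv2.imread('pics/w10.png'); m=camera_model('wrist')
cv2.imwrite('pics/w10z.png',cv2.resize(im[95:250,200:330],None,fx=4.6,fy=3.8,interpolation=cv2.INTER_NEAREST))
v=im.max(2)
for th in (45,55,62,68):
    k=np.zeros(v.shape,np.uint8); k[100:246,218:312]=v[100:246,218:312]<th
    k=cv2.morphologyEx(k,cv2.MORPH_OPEN,np.ones((3,3)))
    c=max(big(k),key=cv2.contourArea); print(th,rect(m,c,27),rect(m,c,50),cv2.boundingRect(c))
print(im[170,262],im[200,250],im[225,290],im[130,235])
E
```

```text
45 (array([ 414.7, -238.3]), array([110.7,   7.2]), 37.3) (array([ 419.7, -235. ]), array([101.6,   6.6]), 37.3) (241, 117, 14, 112)
55 (array([ 414.9, -238.6]), array([110.8,   7.8]), 37.3) (array([ 419.8, -235.3]), array([101.7,   7.1]), 37.3) (241, 117, 15, 112)
62 (array([ 420.2, -244.6]), array([112.4,  26. ]), 36.1) (array([ 424.7, -240.8]), array([103.2,  23.9]), 36.1) (241, 116, 37, 113)
68 (array([ 417.6, -251.6]), array([124.6,  32.5]), 37.4) (array([ 422.3, -247.2]), array([114.4,  29.8]), 37.4) (241, 116, 43, 125)
[80 70 66] [60 54 48] [69 63 59] [128 122 116]
```

View pics/w10z.png

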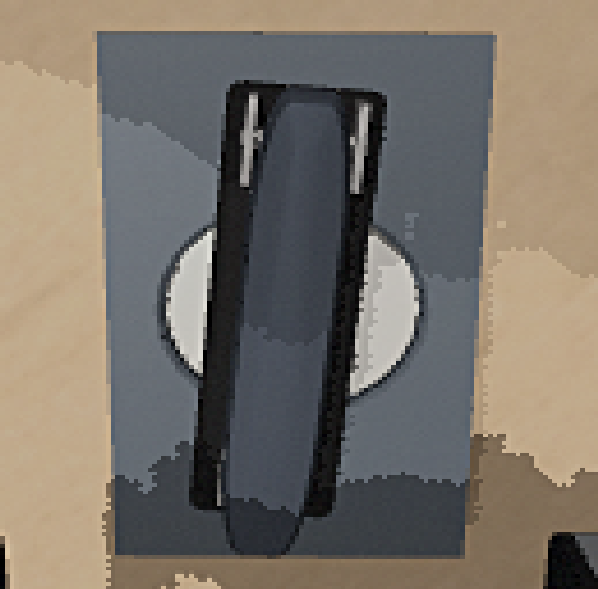

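```bash
python3 - <<'E'
from h import *
m=camera_model('wrist')
q=lambda L,z: ray(m,[(200+a/4.6,95+b/3.8) for a,b in L],z)
B=q([(230,82),(385,93),(190,507),(330,515)],27); print('base',B,B.mean(0)); 
d=B[:2].mean(0)-B[2:].mean(0); print(np.linalg.norm(d),np.degrees(np.arctan2(d[1],d[0])), 'w',np.linalg.norm(B[0]-B[1]),np.linalg.norm(B[2]-B[3]))
for z in (50,57):
    A=q([(310,92),(262,555)],z); d=A[0]-A[1]; print('arm',A,A.mean(0),np.linalg.norm(d),np.degrees(np.arctan2(d[1],d[0])))
C=q([(97,32),(497,35),(113,553),(465,555)],20); print('tile',C.mean(0)); d=C[:2].mean(0)-C[2:].mean(0);print(np.linalg.norm(d),np.degrees(np.arctan2(d[1],d[0])))
cx=q([(160,305),(423,305),(345,398),(215,225)],20); print('pocket',cx[:2].mean(0),np.linalg.norm(cx[0]-cx[1]))
plan([418,-248,46],37.5-90)
E
```

```text
base [[ 457.1268837  -202.4099404 ]
 [ 476.04618958 -226.82496745]
 [ 368.61279666 -270.18561723]
 [ 387.93049021 -294.68278632]] [ 422.42909004 -248.52582785]
111.34914301993841 37.52055297736079 w 30.887435645095564 31.197509155822445
arm [[ 466.8313152  -214.27173113]
 [ 377.60931284 -283.90079212]] [ 422.22031402 -249.08626163] 113.1758447654153 37.968561199278845
arm [[ 467.04210446 -213.84156195]
 [ 380.25627899 -281.56942475]] [ 423.64919172 -247.70549335] 110.08561624122999 37.968561199278845
tile [ 422.50576478 -251.51468546]
139.5611149163225 42.0749203731288
pocket [ 423.66474654 -250.06923204] 56.616464596726104
t 18.7 tcp [ 419.8 -250.3  174.1] jawyaw -47.4 tilt 0.03 F [ 0.3 -0.1  0.6] w 59.8 q7 0.03
dworld [  -1.8    2.3 -128.1] shift in present frame cm [12.81  -0.281 -0.027] turn [0.0885 0.0002 0.0005] n>= 2.0500543702283327 0.47414963966934914 yaw-> -52.5
shift in turned frame cm [12.81  -0.288  0.   ]
```

play_rows --motion '[0, 0, 0, 0.087, 0, 0, 2, 0.03, -0.3, 0, 0, 0, 3.5, 0, 0, 0, 0, 0, 3.5, 0, 0, 0, 0, 0, 2.5, 0, 0, 0, 0, 0, 1, 0, 0, 0, 0, 0, 0.5, 0, 0, 0, 0, 0, 0, 0, 0, 0, 0, 0]'

```text
clock: 19.7
tool_pos: [422.8, -249.0, 44.7]
ee_rot: [1.846, 0.625, -1.845]
ft_force: [-0.0, 0.5, 1.0]
gripper_width: 0.694
```

```bash
python3 - <<'E'
from h import *
plan([422.4,-248.7,44],37.5-90); m,im,hsv=wmodel_img('w11')
E
```

```text
t 19.7 tcp [ 422.8 -249.    44.7] jawyaw -52.6 tilt 0.04 F [-0.   0.5  1. ] w 59.3 q7 0.16
dworld [-0.4  0.3 -0.7] shift in present frame cm [ 0.073 -0.053  0.012] turn [-0.0014 -0.0005 -0.0005] n>= 0.01456769880653748 0.00837477390888715 yaw-> -52.5
shift in turned frame cm [ 0.073 -0.052  0.012]
```

View pics/w11.png

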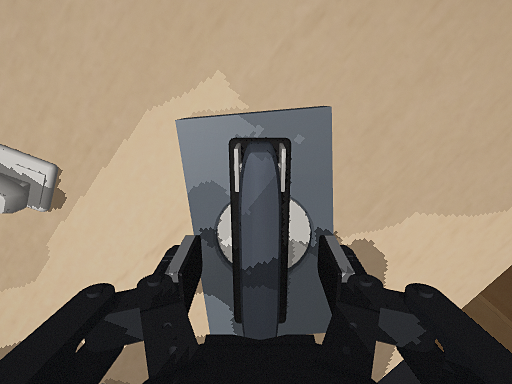

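Jaws straddle the stapler arm squarely. Close.

play_rows --motion '[0, 0, 0, 0, 0, 0, 0, 0, 0, 0, 0, 0, 0, 0, 0, 0, 0, 0, 0, 0, 0, 0, 0, 0, 0, 0, 0, 0, 0, 0, 0, 0, 0, 0, 0, 0]' --gripper 0.8 --grip_force 40

```text
clock: 20.5
tool_pos: [422.8, -248.9, 44.7]
ee_rot: [1.846, 0.625, -1.845]
ft_force: [-0.1, 1.1, 5.1]
gripper_width: 0.217
```

play_rows --motion '[-1, 0, 0, 0, 0, 0, -2.5, 0, 0, 0, 0, 0, -3, 0, 0, 0, 0, 0, -3, 0, 0, 0, 0, 0, 0, 0, 0, 0, 0, 0, 0, 0, 0, 0, 0, 0]'

```text
clock: 21.25
tool_pos: [422.3, -248.3, 138.9]
ee_rot: [1.846, 0.626, -1.846]
ft_force: [0.3, -0.4, -1.6]
gripper_width: 0.216
```

```bash
python3 - <<'E'
from h import *
plan([619.1,128.7,140],69.2-90); m,im,hsv=wmodel_img('w12')
E
```

```text
t 21.25 tcp [ 422.3 -248.3  138.9] jawyaw -52.6 tilt 0.04 F [ 0.3 -0.4 -1.6] w 18.4 q7 0.01
dworld [196.8 377.    1.1] shift in present frame cm [ -0.095 -17.984 -38.543] turn [-5.547e-01 -3.000e-04  6.000e-04] n>= 6.805168933410756 2.9702975164727534 yaw-> -20.8
shift in turned frame cm [ -0.111   5.013 -42.236]
```

View pics/w12.png

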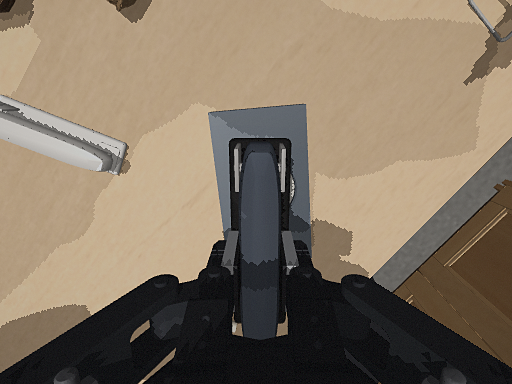

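```bash
python3 - <<'E'
import cv2
a=cv2.imread('pics/top0.png')[5:160,60:180]; b=cv2.imread('pics/scene0.png')[20:150,205:340]
cv2.imwrite('pics/boxz.png',cv2.resize(a,None,fx=3.8,fy=3.8,interpolation=cv2.INTER_CUBIC)); cv2.imwrite('pics/boxs.png',cv2.resize(b,None,fx=4,fy=4,interpolation=cv2.INTER_CUBIC))
E
```

```text
(no output)
```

View pics/boxz.png

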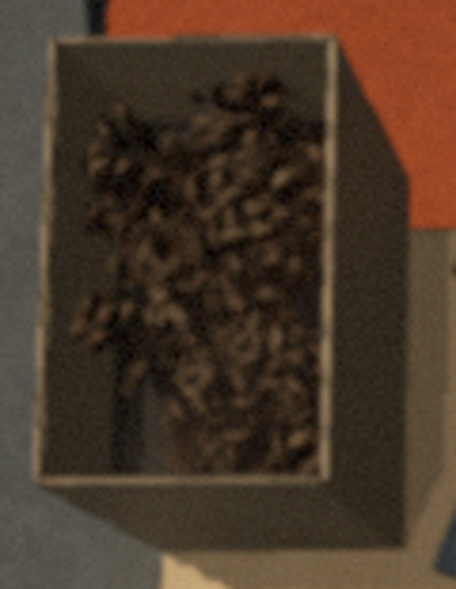

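View pics/boxs.png

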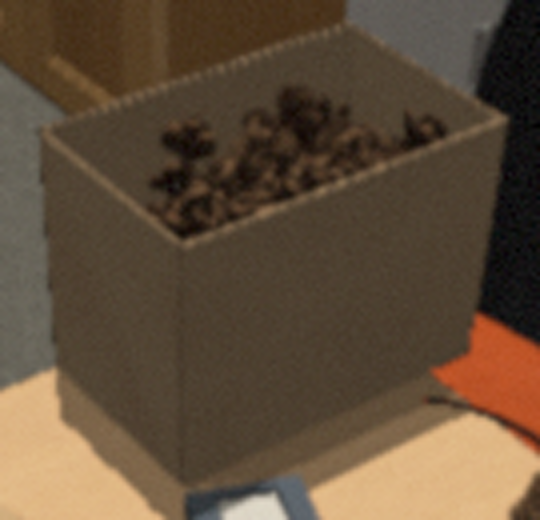

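```bash
python3 - <<'E'
from h import *
m=camera_model('top'); print(ray(m,[(166,149.2)],0))
for h in (150,170,190,210): print(h,ray(m,[(146.3,132.1),(148,15)],h))
E
```

```text
[[623.01459062 230.31817486]]
150 [[629.96535039 239.59442294]
 [901.44190271 240.9298602 ]]
170 [[624.88687545 234.00443842]
 [890.50349147 235.31104971]]
190 [[619.80840051 228.41445391]
 [879.56508023 229.69223922]]
210 [[614.72992557 222.82446939]
 [868.626669   224.07342872]]
```

play_rows --motion '[0, -1, -2.2, 0, 0, 0, 0, -1.8, -3.9, 0, 0, 0, 0, -2.3, -5, 0, 0, 0, 0, -2.3, -5, 0, 0, 0, 0, -2.3, -5, 0, 0, 0, 0, -2.3, -5, 0, 0, 0, 0, -2.3, -5, 0, 0, 0, 0, -2.2, -4.3, -0.138, 0, 0, 0, 0, 0, -0.139, 0, 0, 0, 0, 0, -0.139, 0, 0, 0, 0, 0, -0.139, 0, 0, 0, 0, 0, 0, 0, 0]'

```text
clock: 22.8
tool_pos: [602.9, 97.0, 138.1]
ee_rot: [1.471, 1.015, -1.474]
ft_force: [-0.5, -0.5, -2.4]
gripper_width: 0.216
```

```bash
python3 - <<'E'
from h import *
m,im,hsv=wmodel_img('w13'); plan([619.1,128.7,60],69.2-90)
E
```

```text
t 22.85 tcp [603.   97.  138.3] jawyaw -21.0 tilt 0.1 F [-0.1 -1.1 -2.1] w 18.3 q7 -0.19
dworld [ 16.1  31.7 -78.3] shift in present frame cm [ 7.828  0.381 -3.54 ] turn [-0.0034  0.0006  0.0016] n>= 1.37592170159899 0.02044090743702082 yaw-> -20.8
shift in turned frame cm [ 7.83   0.381 -3.534]
```

View pics/w13.png

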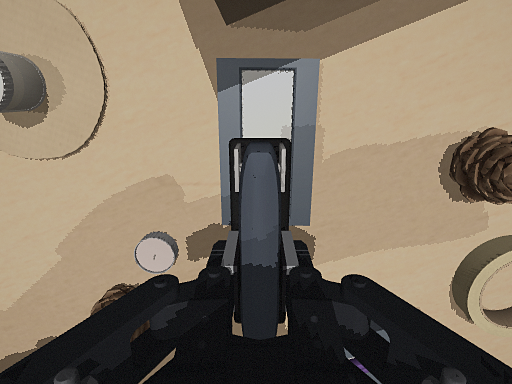

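```bash
python3 - <<'E'
from h import *
im=cv2.imread('pics/w13.png'); m=camera_model('wrist')
cv2.imwrite('pics/w13z.png',cv2.resize(im[50:235,200:340],None,fx=4,fy=3,interpolation=cv2.INTER_NEAREST))
E
```

```text
(no output)
```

View pics/w13z.png

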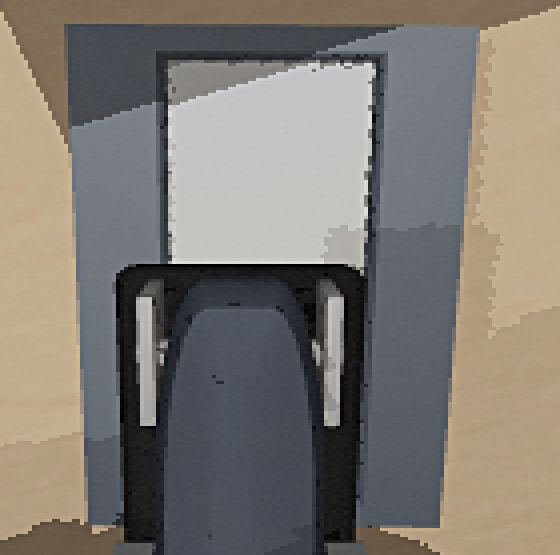

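```bash
python3 - <<'E'
from h import *
m=camera_model('wrist'); s,R,y=state()
q=lambda L,z: ray(m,[(200+a/4,50+b/3) for a,b in L],z)
C=q([(65,24),(480,27),(88,526),(440,527)],20); print(C,C.mean(0)); d=C[:2].mean(0)-C[2:].mean(0);print(np.linalg.norm(d),np.degrees(np.arctan2(d[1],d[0])),np.linalg.norm(C[0]-C[1]))
P=q([(158,52),(387,54)],20);print('pocket end mid',P.mean(0),'ctr',P.mean(0)-62*d/np.linalg.norm(d),np.linalg.norm(P[0]-P[1]))
# stapler front end of base at z bottom+7
S=q([(118,272),(364,272)],s['tool_pos'][2]-24.7+7); print('stap end mid',S.mean(0),'ctr',S.mean(0)-57*d/np.linalg.norm(d),np.linalg.norm(S[0]-S[1]))
plan([620,129,60],69-90)
E
```

```text
t 22.85 tcp [603.   97.  138.3] jawyaw -21.0 tilt 0.1 F [-0.1 -1.1 -2.1] w 18.3 q7 -0.19
[[608.70655639 208.43407688]
 [683.44043525 178.92098289]
 [557.54886594  77.42309989]
 [632.45471455  48.37451944]] [620.53764303 128.28816977]
140.39726768070315 68.66836059493048 80.35032897527599
pocket end mid [643.76087648 187.50466206] ctr [621.20740519 129.75225144] 44.71189911671415
stap end mid [622.52338862 149.30246668] ctr [601.78874566  96.20750852] 30.80400880506716
t 22.85 tcp [603.   97.  138.3] jawyaw -21.0 tilt 0.1 F [-0.1 -1.1 -2.1] w 18.3 q7 -0.19
dworld [ 17.   32.  -78.3] shift in present frame cm [ 7.828  0.454 -3.601] turn [0.0001 0.0006 0.0016] n>= 1.3804638989417437 0.009029041618877066 yaw-> -21.0
shift in turned frame cm [ 7.83   0.441 -3.596]
```

play_rows --motion '[0, 0.2, -1.7, 0, 0, 0, 0, 0.27, -1.87, 0, 0, 0, 2, 0, 0, 0, 0, 0, 3, 0, 0, 0, 0, 0, 2.5, 0, 0, 0, 0, 0, 1, 0, 0, 0, 0, 0, 0, 0, 0, 0, 0, 0, 0, 0, 0, 0, 0, 0]'

```text
clock: 23.85
tool_pos: [621.2, 128.9, 55.1]
ee_rot: [1.472, 1.014, -1.47]
ft_force: [0.7, -0.4, -1.5]
gripper_width: 0.214
```

```bash
python3 - <<'E'
from h import *
m,im,hsv=wmodel_img('w14'); plan([620.3,128.8,40],69-90)
E
```

```text
t 23.9 tcp [621.3 128.9  55.2] jawyaw -20.8 tilt 0.09 F [ 0.   1.  -0.8] w 18.0 q7 -0.17
dworld [ -1.   -0.1 -15.2] shift in present frame cm [ 1.524 -0.09   0.049] turn [ 0.0033 -0.0009 -0.0013] n>= 0.24435783562207222 0.019627081333571786 yaw-> -21.0
shift in turned frame cm [ 1.524 -0.088  0.048]
```

View pics/w14.png

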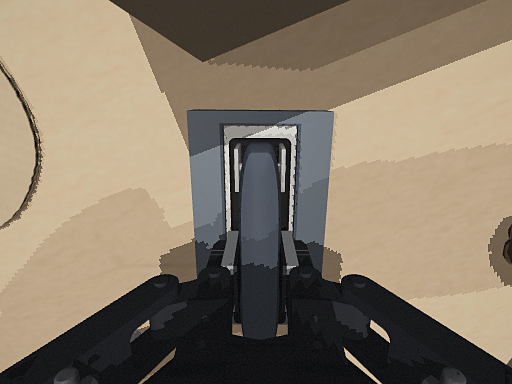

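play_rows --motion '[0.7, -0.05, 0.04, 0, 0, 0, 0.5, 0, 0, 0, 0, 0, 0.3, 0, 0, 0, 0, 0, 0.1, 0, 0, 0, 0, 0, 0.1, 0, 0, 0, 0, 0, 0, 0, 0, 0, 0, 0]'

```text
clock: 24.65
tool_pos: [619.9, 128.7, 38.7]
ee_rot: [1.472, 1.016, -1.471]
ft_force: [-6.6, -0.4, 16.8]
gripper_width: 0.216
```

play_rows --motion '[0, 0, 0, 0, 0, 0, 0, 0, 0, 0, 0, 0, 0, 0, 0, 0, 0, 0, 0, 0, 0, 0, 0, 0, -1, 0, 0, 0, 0, 0, -3, 0, 0, 0, 0, 0, -4, 0, 0, 0, 0, 0, -4, 0, 0, 0, 0, 0, -3, 0, 0, 0, 0, 0, 0, 0, 0, 0, 0, 0]' --gripper 5

```text
clock: 25.9
tool_pos: [621.6, 128.6, 190.6]
ee_rot: [1.476, 1.013, -1.467]
ft_force: [0.7, 0.3, -0.3]
gripper_width: 0.584
```

```bash
python3 - <<'E'
from h import *
m,im,hsv=wmodel_img('w15'); plan([446,250,180],-60); 
cv2.imwrite('pics/w15z.png',cv2.resize(im[95:250,180:340],None,fx=4,fy=3.6,interpolation=cv2.INTER_NEAREST))
E
```

```text
t 25.95 tcp [620.6 128.8 188.8] jawyaw -20.8 tilt 0.15 F [-0.1  0.1  0.2] w 50.4 q7 -0.27
dworld [-174.6  121.2   -8.8] shift in present frame cm [  0.849 -20.629  -5.132] turn [ 0.6841 -0.0023 -0.0012] n>= 3.4038961493567137 3.66317789911966 yaw-> -60.0
shift in turned frame cm [  0.879 -19.23    9.058]
```

View pics/w15z.png

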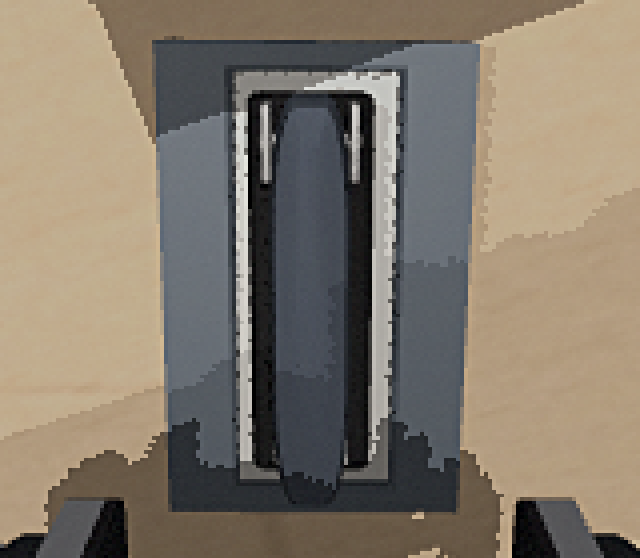

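Stapler is fully inside its pocket with light floor visible all round. Now back for the jar.

play_rows --motion '[0, -2.3, -0.5, 0, 0, 0, 0, -4.3, -1.1, 0, 0, 0, 0, -5, -1.2, 0, 0, 0, 0, -5, -1.2, 0, 0, 0, 0, -4, -1.1, 0, 0, 0, 0.8, 0, 0, 0, 0, 0, 0, 0, 0, 0, 0, 0, 0, 0, 0, 0, 0, 0]' --gripper 8.5

```text
clock: 26.95
tool_pos: [446.5, 248.4, 179.2]
ee_rot: [1.473, 1.013, -1.473]
ft_force: [0.0, 0.8, -0.3]
gripper_width: 0.994
```

```bash
python3 - <<'E'
from h import *
m,im,hsv=wmodel_img('w16'); plan([446,250,26.5]); 
y=(hsv[...,0]>10)&(hsv[...,0]<30)&(hsv[...,1]>120); y[:100]=0;y[240:]=0;y[:,:200]=0;y[:,320:]=0
for c in big(y,100): c2,r=cv2.minEnclosingCircle(c); print('label',c2,r,ray(m,c2,52))
E
```

```text
t 27.0 tcp [446.5 248.5 179.3] jawyaw -20.9 tilt 0.04 F [-0.  -0.1  0.1] w 85.1 q7 -0.61
dworld [  -0.5    1.5 -152.8] shift in present frame cm [15.283 -0.116 -0.13 ] turn [-0.      0.0004 -0.0007] n>= 2.44541750951699 0.004094500631506767 yaw-> -20.9
shift in turned frame cm [15.283 -0.106 -0.124]
label (258.5, 183.0) 12.659089088439941 [[445.92076336 251.93981812]]
```

View pics/w16.png

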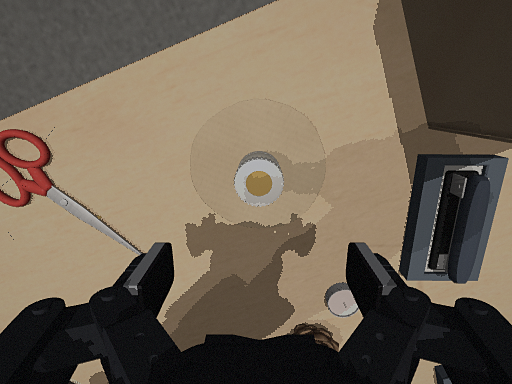

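play_rows --motion '[2, -0.15, -0.26, 0, 0, 0, 3.5, 0, 0, 0, 0, 0, 3.5, 0, 0, 0, 0, 0, 3, 0, 0, 0, 0, 0, 2, 0, 0, 0, 0, 0, 1.2, 0, 0, 0, 0, 0, 0, 0, 0, 0, 0, 0, 0, 0, 0, 0, 0, 0]'

```text
clock: 28.0
tool_pos: [445.7, 252.6, 28.0]
ee_rot: [1.473, 1.015, -1.471]
ft_force: [0.6, 0.9, 0.0]
gripper_width: 0.997
```

play_rows --motion '[0, 0, 0, 0, 0, 0, 0, 0, 0, 0, 0, 0, 0, 0, 0, 0, 0, 0, 0, 0, 0, 0, 0, 0, 0, 0, 0, 0, 0, 0, 0, 0, 0, 0, 0, 0]' --gripper 3 --grip_force 30

```text
clock: 28.75
tool_pos: [445.3, 252.8, 27.9]
ee_rot: [1.472, 1.016, -1.471]
ft_force: [-1.5, 0.2, 7.6]
gripper_width: 0.512
```

play_rows --motion '[-1.5, 0, 0, 0, 0, 0, -3, 0, 0, 0, 0, 0, -4, 0, 0, 0, 0, 0, -3, 0, 0, 0, 0, 0, 0, 0, 0, 0, 0, 0]'

```text
clock: 29.38
tool_pos: [446.2, 253.2, 144.9]
ee_rot: [1.476, 1.016, -1.468]
ft_force: [0.2, 0.4, -2.5]
gripper_width: 0.514
```

```bash
python3 - <<'E'
from h import *
m,im,hsv=wmodel_img('w17'); plan([422.3,-251,140]); 
E
```

```text
t 29.43 tcp [445.4 253.  143.5] jawyaw -20.8 tilt 0.14 F [-0.7 -0.3 -0.3] w 43.7 q7 -0.57
dworld [ -23.1 -504.    -3.5] shift in present frame cm [ 0.25  15.726 47.938] turn [ 0.     -0.0023 -0.0008] n>= 8.072336027953803 0.012727052125529357 yaw-> -20.8
shift in turned frame cm [ 0.346 15.726 47.937]
```

View pics/w17.png

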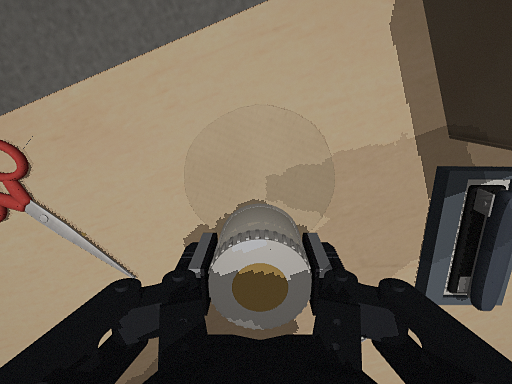

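play_rows --motion '[0, 0.7, 2, 0, 0, 0, 0, 1.2, 3.8, 0, 0, 0, 0, 1.6, 4.9, 0, 0, 0, 0, 1.6, 4.9, 0, 0, 0, 0, 1.6, 4.9, 0, 0, 0, 0, 1.6, 4.9, 0, 0, 0, 0, 1.6, 4.9, 0, 0, 0, 0, 1.6, 4.9, 0, 0, 0, 0, 1.6, 4.9, 0, 0, 0, 0, 1.4, 4.3, 0, 0, 0, 0, 1.2, 3.5, 0, 0, 0, 0, 0, 0, 0, 0, 0]'

```text
clock: 30.92
tool_pos: [419.2, -254.8, 141.7]
ee_rot: [1.474, 1.011, -1.478]
ft_force: [-0.7, -0.1, -0.8]
gripper_width: 0.512
```

```bash
python3 - <<'E'
from h import *
m,im,hsv=wmodel_img('w18'); plan([422.3,-251,50]); 
E
```

```text
t 30.98 tcp [ 419.5 -252.6  141.5] jawyaw -21.1 tilt 0.12 F [ 0.2  0.7 -1.7] w 44.0 q7 0.49
dworld [  2.8   1.6 -91.5] shift in present frame cm [ 9.151  0.218 -0.259] turn [0.     0.0007 0.002 ] n>= 1.4651989319332692 0.011383986729719702 yaw-> -21.1
shift in turned frame cm [ 9.152  0.199 -0.252]
```

View pics/w18.png

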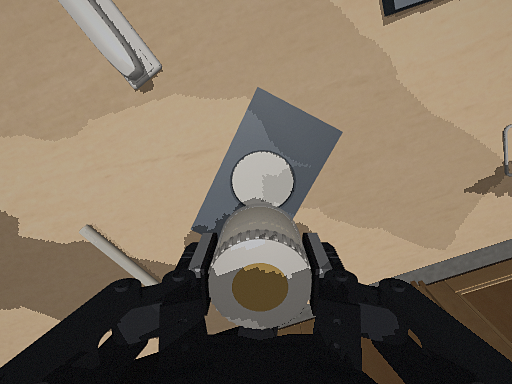

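```bash
python3 - <<'E'
from h import *
im=cv2.imread('pics/w18.png'); hsv=cv2.cvtColor(im,cv2.COLOR_BGR2HSV).astype(int); m=camera_model('wrist'); s,R,_=state()
b=(hsv[...,2]>120)&(hsv[...,1]<35); b[:140]=0;b[204:]=0;b[:,:222]=0;b[:,305:]=0
c=max(big(b),key=cv2.contourArea); c=c.reshape(-1,2); c=c[c[:,1]<198]
P=ray(m,c,17); A=np.c_[2*P,np.ones(len(P))]; x=np.linalg.lstsq(A,(P**2).sum(1),rcond=None)[0]; print('pocket ctr',x[:2],'r',np.sqrt(x[2]+x[0]**2+x[1]**2),cv2.boundingRect(c))
y=(hsv[...,0]>10)&(hsv[...,0]<30)&(hsv[...,1]>120); y[:255]=0;y[320:]=0;y[:,:225]=0;y[:,295:]=0
for c in big(y,100): c2,r=cv2.minEnclosingCircle(c); print('label',c2,r,ray(m,c2,s['tool_pos'][2]-22.4+46))
E
```

```text
t 30.98 tcp [ 419.5 -252.6  141.5] jawyaw -21.1 tilt 0.12 F [ 0.2  0.7 -1.7] w 44.0 q7 0.49
pocket ctr [ 422.43365951 -248.10515567] r 26.707664737241956 (232, 152, 61, 46)
label (259.5, 286.5) 27.72193145751953 [[ 418.77305564 -252.41888113]]
```

play_rows --motion '[1, 0.24, -0.32, 0, 0, 0, 3, 0, 0, 0, 0, 0, 3, 0, 0, 0, 0, 0, 1.5, 0, 0, 0, 0, 0, 1, 0, 0, 0, 0, 0, 0, 0, 0, 0, 0, 0, 0, 0, 0, 0, 0, 0]'

```text
clock: 31.85
tool_pos: [425.6, -249.1, 47.9]
ee_rot: [1.472, 1.014, -1.471]
ft_force: [-0.1, -0.8, -0.8]
gripper_width: 0.511
```

```bash
python3 - <<'E'
from h import *
m,im,hsv=wmodel_img('w19'); plan([422.9,-250.4,37]); 
E
```

```text
t 31.9 tcp [ 425.6 -249.1   48. ] jawyaw -20.8 tilt 0.08 F [ 0.3 -0.6 -0.8] w 43.8 q7 0.63
dworld [ -2.7  -1.3 -11. ] shift in present frame cm [ 1.098 -0.209  0.218] turn [ 0.     -0.0001 -0.0013] n>= 0.18227298441229045 0.007172867565667287 yaw-> -20.8
shift in turned frame cm [ 1.099 -0.208  0.218]
```

View pics/w19.png

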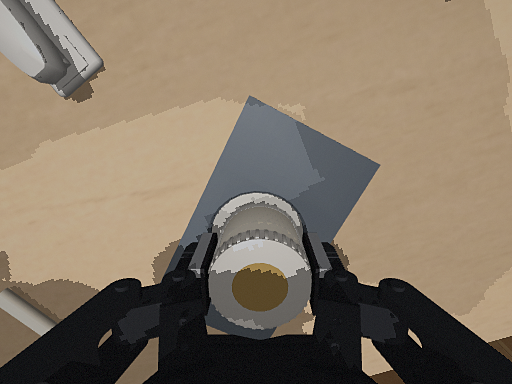

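play_rows --motion '[0, -0.2, 0.2, 0, 0, 0, 0.4, 0, 0, 0, 0, 0, 0, 0, 0, 0, 0, 0]'

```text
clock: 32.28
tool_pos: [422.4, -249.9, 43.1]
ee_rot: [1.472, 1.015, -1.472]
ft_force: [-0.7, 0.5, -0.5]
gripper_width: 0.513
```

```bash
python3 - <<'E'
from h import *
plan([422.9,-250.4,37]); 
E
```

```text
t 32.27 tcp [ 422.4 -249.9   43.1] jawyaw -20.8 tilt 0.02 F [-0.7  0.5 -0.5] w 43.8 q7 0.64
dworld [ 0.5 -0.5 -6.1] shift in present frame cm [0.612 0.066 0.026] turn [-0.     -0.0002  0.0003] n>= 0.09851121373574524 0.0017305256384820519 yaw-> -20.8
shift in turned frame cm [0.612 0.066 0.026]
```

play_rows --motion '[0.3, 0, 0, 0, 0, 0, 0.2, 0, 0, 0, 0, 0, 0.1, 0, 0, 0, 0, 0, 0, 0, 0, 0, 0, 0]'

```text
clock: 32.78
tool_pos: [422.4, -250.0, 37.2]
ee_rot: [1.471, 1.015, -1.472]
ft_force: [-0.4, 0.3, -1.2]
gripper_width: 0.513
```

play_rows --motion '[0.1, 0, 0, 0, 0, 0, 0.08, 0, 0, 0, 0, 0, 0, 0, 0, 0, 0, 0]'

```text
clock: 33.15
tool_pos: [422.6, -250.1, 36.6]
ee_rot: [1.473, 1.015, -1.47]
ft_force: [-4.4, 3.1, 20.6]
gripper_width: 0.516
```

Contact came at the expected floor height. Release and retreat.

play_rows --motion '[0, 0, 0, 0, 0, 0, 0, 0, 0, 0, 0, 0, 0, 0, 0, 0, 0, 0, 0, 0, 0, 0, 0, 0, 0, 0, 0, 0, 0, 0, -1, 0, 0, 0, 0, 0, -3, 0, 0, 0, 0, 0, -4, 0, 0, 0, 0, 0, -4, 0, 0, 0, 0, 0, -3, 0, 0, 0, 0, 0, 0, 0, 0, 0, 0, 0]' --gripper 8.5

```text
clock: 34.52
tool_pos: [423.6, -250.7, 187.9]
ee_rot: [1.473, 1.012, -1.468]
ft_force: [0.0, -0.3, -0.1]
gripper_width: 0.997
```

```bash
python3 - <<'E'
from h import *
state(); m,im,hsv=wmodel_img('w20'); 
y=(hsv[...,0]>10)&(hsv[...,0]<30)&(hsv[...,1]>120); y[:130]=0;y[240:]=0;y[:,:225]=0;y[:,295:]=0
for c in big(y,100): c2,r=cv2.minEnclosingCircle(c); print('label',c2,r,ray(m,c2,60))
t=read_camera('top'); cv2.imwrite('pics/t2.png',t); s=read_camera('scene'); cv2.imwrite('pics/s2.png',s)
cv2.imwrite('pics/s2z.png',cv2.resize(s[130:370,240:400],None,fx=2.4,fy=2.4,interpolation=cv2.INTER_CUBIC))
E
```

```text
t 34.52 tcp [ 423.6 -250.7  187.9] jawyaw -20.8 tilt 0.25 F [ 0.  -0.3 -0.1] w 85.2 q7 0.43
label (257.5804138183594, 186.5100555419922) 12.670795440673828 [[ 421.47607673 -250.19717223]]
```

View pics/w20.png

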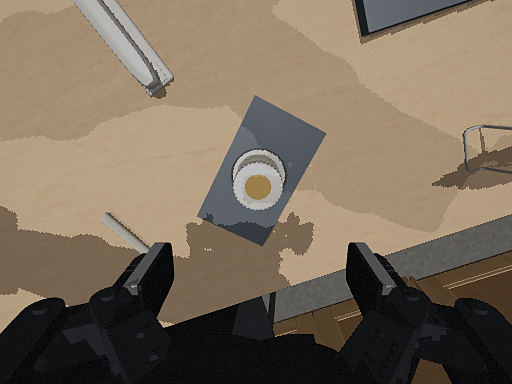

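View pics/s2z.png

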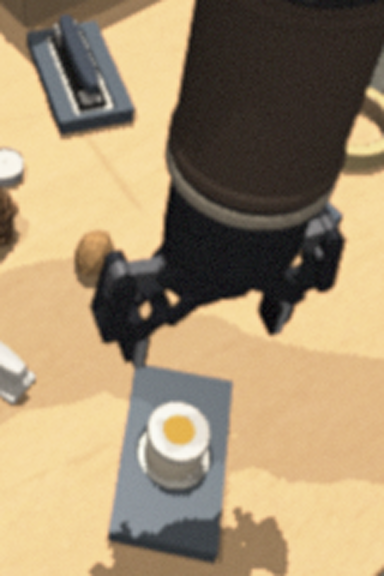

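View pics/t2.png

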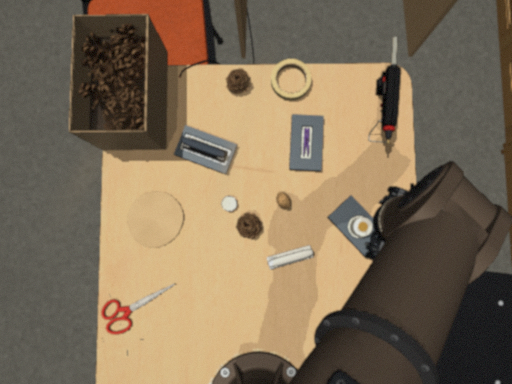

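```bash
python3 -c "
from station import ticket
print(ticket.close_job())"
```

```text
the job is handed in; nothing more can be done
None
```

All three things are in their own pockets, and I handed the job in at about 34.5 s of the 109 s. I parked the jar on the card disc, then moved the peg to the slot, the stapler to the rectangular pocket and the jar to the round hole. `close_job` gives no verdict, so these are my own last checks:

- **Peg:** it lies centred in its slot in the wrist picture. Its centre reads within about 2 mm of the slot's, lined up within 1°. I did not measure its height after letting go.
- **Stapler:** the light pocket floor shows all the way round it. Setting it down met 17 N, at the height expected for the floor.
- **Jar:** its centre reads at (421.5, −250.2) mm, against about (422.4, −250.3) mm for the pocket. Setting it down met 21 N, at the expected floor height, and it looks upright in the scene view.
- **Arm:** the gripper is open and about 100 mm clear above the jar. It touches nothing.

Estimates from the top and wrist cameras differed by about 2–4 mm. I used averages or the wrist values, so positions are good to a few millimetres against the 10 mm limit. No check failed.

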